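# Eject the brass bushing from its stand into the blue tray

### The job

Press down the red paddle of the stand that holds the brass bushing, so that the ejector pushes the bushing up out of its nest from below; then grip the raised bushing, lift it out and set it down, without dropping it, upright in the blue tray. Leave the steel bushing in the other stand seated as it is.

Things in the scene. Friction and masses are not known exactly. Their poses are not given: they have to be found in the camera images.
- brass_bushing: Brass bushing: golden ring, 40 mm outside, 18 mm bore, 36 mm high, 0.28 kg. Origin: centre of its underside, z up its axis. It starts in a 43 mm hole, 36 mm deep, amid the block (70 x 80 mm) of a green ejector stand, its top flush with the block's, 110 mm above the bench: not grippable. The paddle, fully pressed, drives a pin up under it and raises it 29 mm, still guided by the hole.
- brass_stand_pad (a point): Centre of the top of the red paddle (42 mm disc) of the brass bushing's stand: its robot-side end, 150 mm from the bushing's axis. The rocker pivots midway to the bushing. At the start 68 mm above the bench, tilted 11 deg; pushed down (7 to 14 N) it sinks 30 mm to a stop at 38 mm, as the bushing rises; it is stiff and stays where left. The steel one's stand has the same.
- blue_tray: The shallow blue plastic tray: 110 mm square, 12 mm high, walls and floor 4 mm thick, fixed to the bench. Origin at the centre of its underside, z up, x and y along its sides. The orange tray of the same size is another one.
- steel_bushing: The steel bushing: silver-grey, of the same size as the brass one, seated flush in the nest of the other, identical green stand. Origin at the centre of its underside, z up. To be left there.

How it is judged:
By the outcome, as a careful person would: the job done as asked, in the order asked, and still so for the second after the job is handed in, with the robot touching nothing.
It also fails if it takes over 54 s, if anything falls off the work surface, if the arm or the gripper's body presses on something with over 40 N, if the wrist force passes 120 N, or if a joint passes its speed limit or range.

### The arm

A 6-joint arm with a two-finger parallel gripper is mounted at the origin on the work surface. World frame = base frame: x ahead of the robot, y to its left, z up, the work surface at z = 0. Lengths are in m, angles in degrees, forces in N, time in s.
With the tool pointing down it reaches from about 0.325 to 0.9 m from the base axis. Payload 6.1 kg.
Tool frame: the origin (TCP) lies at the very end of the fingers, on their centre line; the grasp point (between the pads) lies 19 mm behind it (pinch_z is the distance from the TCP to the grasp point, in m); z points along the fingers, y is the line along which they close (so a half turn about z gives the same grasp; the last joint's range is limited). The gripper opens to 87 mm and grips with 3 to 60 N. Pads are 19 mm wide; open, the fingers measure 117 mm over their backs; the gripper's body (75 mm by 190 mm) begins 51 mm behind the grasp point.
Start: joints at [-72.428, 12.628, 87.462, -0, 79.91, -7.225], TCP at [0.262, -0.567, 0.223] pointing down, gripper open.
Joint ranges: [-170.65, 170.65], [-52.31, 119.04], [5.05, 147.46], [-71.25, 251.25], [11.57, 151.72], [-153.62, 153.62]. Speed limits (degrees/s): [147.25, 147.25, 172.46, 180, 180, 180].

### API

Orientations are given as a 3x3 rotation matrix whose columns are the frame's x, y, z axes.
In Python, from plant import * gives the robot as it stands.
- The arm moves only by the tool servo_tool, never from a script. Its argument "plan" is a list of rows, each a list of 3 entries, a list of its own where there are three numbers: the finger opening in mm, from 0 to 87, then the shift along the tool's x, y, z in mm, then the turn about the tool's z in rad. In form: [[grip, [dx, dy, dz], turn], ...]. A call has exactly 5 rows; each row shifts and turns the commanded pose from where the row before left it, along the tool's axes as they then stand; what a row does not reach is not made up. A row lasts 1/10 s, in which the tool goes at most 50 mm and 8.59 degrees, less where a joint would pass 70% of its speed; a pose out of reach is approached as far as the arm can. A call is refused whole if a number of a shift passes 50 or a number of a turn 0.15, either way. A call with a gripper value outside its range is refused whole. The fingers move at their own pace and stop on an object; the grip force is fixed at half the most. Time passes only in rows, so rows that do not move let the fingers close, or fill a call up. It gives the time, the measured TCP pose, the force, the opening and the grip force at its end, in the units of the state.
- state(): the state, without advancing time (a new reading comes with each control period).
- get_image(name): name is "scene" or "top"; returns a dict with "frame" (420x560x3 uint8, red, green, blue), "mtx" (3x3 intrinsics, pixels), "R" (3x3) and "t" (3): a world point X has camera coordinates R X + t. Camera axes: x right, y down, z forward; pixel columns grow to the right and rows downward; lengths in m; the calibration is good to about 2 mm. A picture is of the moment at which its call begins. There is no depth.
- hand_in(): hands the job in; it is judged then, once.
The state is a dict: "clock": time; "joint_pos": joint angles; "dq": joint speeds; "joint_torque": joint torques, N m; "ee_pos": TCP position; "eef_rot": TCP orientation; "contact_force": force on the tool from outside, world axes, zero at the start; "moment": the same for the moment, N m; "width": opening from 0.0 (shut) to 1.0 (fully open); "finger_force": force on a finger pad.
Only numpy, scipy, OpenCV 4.12 (cv2) and the standard library are available. Lean on these libraries where they do the work, as an engineer would, in place of code of your own. Each camera call takes 0.05 s, during which the arm holds its last target. There are 200 camera calls.

## Working session

There is one attempt and no reset: what is moved stays moved. The work goes in short steps, Python scripts to look and compute and a tool call to move; the robot and the scene stay as the last step left them, time stands still between calls to the robot, and variables do not carry over. Pictures are saved under pics/ and viewed, at most 10 in all, crops included, and the job is handed in when it is done.

Besides the shell and the picture viewer there is one more tool, called by a JSON object that holds its "name" and its "arguments", one argument or row to a line. servo_tool: Moves the arm, as the interface text tells. Its arguments: {"type":"object","properties":{"plan":{"type":"array","items":{"type":"array"}}},"required":["plan"]}

```bash
mkdir -p pics; ls; python3 - <<'E'
from plant import *
import cv2,pickle
d={}
for n in("scene","top"):
    g=get_image(n); d[n]=g; cv2.imwrite(f"pics/{n}0.png",g["frame"][:,:,::-1])
    print(n,g["mtx"],g["R"],g["t"])
pickle.dump(d,open("im0.pkl","wb"))
s=state();print(s)
E
```

```text
pics
scene [[460.77694911   0.         276.02746876]
 [  0.         460.77694911 210.37963405]
 [  0.           0.           1.        ]] [[ 0.31386794  0.94932239  0.01655023]
 [ 0.66599075 -0.20770136 -0.71646107]
 [-0.67671504  0.23589646 -0.69743073]] [-0.17065097 -0.30665014  1.31283747]
top [[487.94688952   0.         281.96268403]
 [  0.         487.94688952 214.99103708]
 [  0.           0.           1.        ]] [[-2.45801808e-02 -9.99689828e-01 -4.00786449e-03]
 [-9.85050080e-01  2.49036086e-02 -1.70458649e-01]
 [ 1.70505587e-01 -2.41957170e-04 -9.85356680e-01]] [0.02372981 0.52471742 0.90277038]
{'clock': 0.1, 'joint_pos': array([-7.24287231e+01,  1.26707653e+01,  8.75208942e+01,  6.14952498e-04,
        7.99111170e+01, -7.22430732e+00]), 'dq': array([ 0.00178949, -0.16981132, -0.17563295,  0.0196861 ,  0.08120905,
        0.01226474]), 'joint_torque': array([ 7.40202322e-04, -4.95943916e+01, -3.88521945e+01,  7.01697590e-02,
        5.15200349e-02, -4.24864334e-05]), 'ee_pos': array([ 0.2619448 , -0.56682318,  0.22153064]), 'eef_rot': array([[ 9.07810658e-01,  4.19379932e-01, -5.31456383e-04],
       [ 4.19380202e-01, -9.07809072e-01,  1.71328400e-03],
       [ 2.36056000e-04, -1.77821976e-03, -9.99998391e-01]]), 'contact_force': array([-0.5560396 , -0.15936094, -0.66308   ]), 'moment': array([-0.00371747,  0.01558932, -0.0231658 ]), 'finger_force': 0.0, 'width': 1.0044959041294887}
```

View pics/scene0.png

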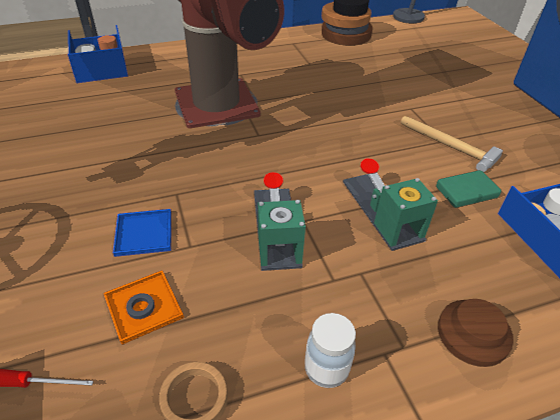

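View pics/top0.png

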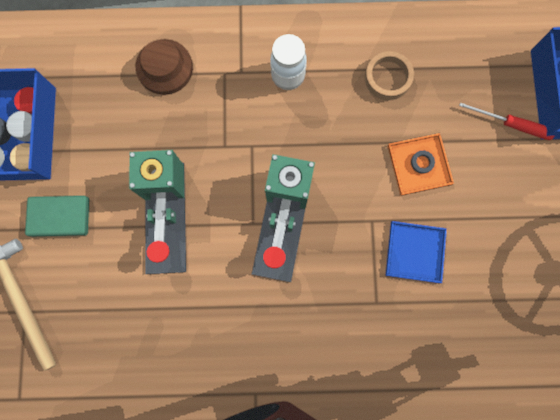

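The scene picture shows the brass bushing at (409,194) with its paddle at (370,166). The steel one is at (281,215) with its paddle at (273,180), and the blue tray is at (144,232). In the top picture, brass is at (151,170), its paddle at (158,251), the steel paddle at (274,257) and the blue tray at (416,252).

```bash
cat > h.py <<'E'
import numpy as np,cv2
def ray(g,p):
    R,t=np.array(g["R"]),np.array(g["t"])
    d=R.T@np.linalg.inv(g["mtx"])@[p[0],p[1],1.]
    return -R.T@t,d/np.linalg.norm(d)
def onz(g,p,z):
    c,d=ray(g,p); return c+d*(z-c[2])/d[2]
def tri(g1,p1,g2,p2):
    c1,d1=ray(g1,p1);c2,d2=ray(g2,p2)
    s=np.linalg.lstsq(np.c_[d1,-d2],c2-c1,rcond=None)[0]
    a,b=c1+s[0]*d1,c2+s[1]*d2
    return (a+b)/2,np.linalg.norm(a-b)*1e3
def proj(g,X):
    q=g["mtx"]@(np.array(g["R"])@X+g["t"]);return q[:2]/q[2]
def blob(g,lo,hi,near,r=40):
    """contour (convex hull) of the hsv-masked blob nearest to a pixel"""
    h=cv2.cvtColor(g["frame"],cv2.COLOR_RGB2HSV)
    m=cv2.inRange(h,lo,hi)
    if lo[0]==0 and hi[0]<12: m|=cv2.inRange(h,(172,lo[1],lo[2]),(180,255,255))
    k=np.zeros_like(m);cv2.circle(k,near,r,255,-1);m&=k
    c=max(cv2.findContours(m,cv2.RETR_EXTERNAL,cv2.CHAIN_APPROX_NONE)[0],key=cv2.contourArea)
    hl=cv2.convexHull(c);M=cv2.moments(hl)
    return np.array([M["m10"],M["m01"]])/M["m00"],hl
RED=((0,170,120),(8,255,255));GOLD=((18,130,110),(32,255,255));BLUE=((100,150,60),(125,255,255))
E
python3 - <<'E'
import pickle;from h import *
d=pickle.load(open("im0.pkl","rb"));S,T=d["scene"],d["top"]
for n,col,a,b,r in(("brass",GOLD,(409,194),(151,170),22),("pad",RED,(370,166),(158,251),20),("steelpad",RED,(273,180),(274,257),20),("tray",BLUE,(144,232),(416,252),50)):
    p,h1=blob(S,*col,a,r);q,h2=blob(T,*col,b,r)
    X,e=tri(S,p,T,q);print(n,p.round(1),q.round(1),X.round(4),"gap mm",round(e,1),cv2.contourArea(h1),cv2.contourArea(h2))
    z={"brass":.11,"pad":.068,"steelpad":.068,"tray":.012}[n]
    print("  plane",onz(S,p,z).round(4),onz(T,q,z).round(4))
    if n in("brass","pad"): 
        w=np.array([onz(T,x[0],z)[:2] for x in h2]);print("  size",w.max(0)-w.min(0))
    if n=="tray":
        for G,h in((S,h1),(T,h2)):
            (c,wh,a)=cv2.minAreaRect(np.array([onz(G,x[0],.012)[:2] for x in h],np.float32)*1000);print("  rect",c,wh,a)
E
```

```text
** On entry to DLASCL parameter number  4 had an illegal value
 ** On entry to DLASCL parameter number  4 had an illegal value
 ** On entry to DLASCL parameter number  4 had an illegal value
 ** On entry to DLASCL parameter number  4 had an illegal value
 ** On entry to DLASCL parameter number  5 had an illegal value
 ** On entry to DLASCL parameter number  4 had an illegal valueh.py:23: RuntimeWarning: invalid value encountered in divide
  return np.array([M["m10"],M["m01"]])/M["m00"],hl
Traceback (most recent call last):
  File "h.py", line 10, in tri
    s=np.linalg.lstsq(np.c_[d1,-d2],c2-c1,rcond=None)[0]
      ~~~~~~~~~~~~~~~^^^^^^^^^^^^^^^^^^^^^^^^^^^^^^^^
numpy.linalg.LinAlgError: SVD did not converge in Linear Least Squares
```

```bash
cat > m.py <<'E'
import pickle;from h import *
d=pickle.load(open("im0.pkl","rb"));S,T=d["scene"],d["top"]
for G,(u,v) in((S,(409,194)),(T,(151,170))):
    print(cv2.cvtColor(G["frame"],cv2.COLOR_RGB2HSV)[v,u-16:u+17:2].tolist())
for n,col,a,b,r in(("brass",GOLD,(409,194),(151,170),22),("pad",RED,(370,166),(158,251),20),("steelpad",RED,(273,180),(274,257),20),("tray",BLUE,(144,232),(416,252),50)):
    p,h1=blob(S,*col,a,r);q,h2=blob(T,*col,b,r)
    X,e=tri(S,p,T,q);print(n,p.round(1),q.round(1),X.round(4),"gap mm",round(e,1),cv2.contourArea(h1),cv2.contourArea(h2))
    z={"brass":.11,"pad":.068,"steelpad":.068,"tray":.012}[n]
    print("  plane",onz(S,p,z).round(4),onz(T,q,z).round(4))
    if n in("brass","pad"): 
        w=np.array([onz(T,x[0],z)[:2] for x in h2]);print("  size",w.max(0)-w.min(0))
    if n=="tray":
        for G,h in((S,h1),(T,h2)):
            (c,wh,a)=cv2.minAreaRect(np.array([onz(G,x[0],.012)[:2] for x in h],np.float32)*1000);print("  rect",c,wh,a)
E
sed -i 's/GOLD=((18,130,110),(32,255,255))/GOLD=((12,110,60),(34,255,255))/' h.py; python3 m.py 2>&1 | grep -v DLASCL
```

```text
[[78, 124, 128], [78, 124, 128], [79, 129, 130], [22, 134, 126], [21, 172, 225], [21, 173, 215], [21, 171, 180], [21, 164, 123], [21, 170, 169], [21, 171, 173], [21, 168, 159], [21, 172, 209], [21, 172, 216], [21, 173, 184], [82, 147, 113], [80, 124, 128], [79, 120, 128]]
[[77, 98, 151], [78, 96, 152], [77, 96, 120], [21, 128, 214], [23, 121, 232], [23, 123, 231], [21, 125, 163], [21, 117, 94], [21, 120, 96], [25, 29, 105], [21, 55, 148], [23, 121, 231], [23, 124, 231], [20, 128, 215], [75, 91, 135], [78, 98, 151], [78, 96, 149]]
brass [409.3 193.7] [151.1 169.1] [0.6058 0.2488 0.1079] gap mm 2.0 218.5 335.0
  plane [0.6076 0.2461 0.11  ] [0.6057 0.2492 0.11  ]
  size [0.03822675 0.03876935]
pad [369.2 165.6] [157.6 251.4] [0.4578 0.2449 0.0647] gap mm 2.4 213.0 321.5
  plane [0.4613 0.2412 0.068 ] [0.4579 0.2452 0.068 ]
  size [0.03586313 0.03938933]
steelpad [272.7 179.8] [273.9 257. ] [0.4418 0.0265 0.0654] gap mm 2.4 238.0 321.0
  plane [0.4444 0.0243 0.068 ] [0.4419 0.0276 0.068 ]
tray [142.5 232.4] [415.8 251.9] [ 0.4506 -0.2568  0.0022] gap mm 2.3 2288.0 2992.5
  plane [ 0.46   -0.2572  0.012 ] [ 0.4499 -0.2529  0.012 ]
  rect (456.617919921875, -256.2185974121094) (109.41470336914062, 118.07219696044922) 80.69261169433594
  rect (450.6112060546875, -252.92213439941406) (109.20962524414062, 108.45650482177734) 80.64495849609375
```

Brass is at about (0.606, 0.249), height 108 mm. Its pad is at (0.459, 0.244), height 65 mm and 148 mm from the axis. The tray centre is at (0.453, -0.255). All of these fit the given sizes. Next I turn the fingers across the stand, close them and travel to above the pad.

{"name": "servo_tool", "arguments": {
  "plan": [
    [0,[0,0,0],0.1445],
    [0,[0,0,0],0.1445],
    [0,[0,0,0],0.1445],
    [0,[11.5,-47.8,0],0],
    [0,[11.5,-47.8,0],0]
  ]
}}

```text
clock: 0.6
ee_pos: [0.2847, -0.4708, 0.2209]
eef_rot: [[1.0, -0.003, -0.001], [-0.003, -1.0, 0.002], [-0.001, -0.002, -1.0]]
contact_force: [0.2, 1.0, 0.4]
width: 0.632
finger_force: 0.0
```

{"name": "servo_tool", "arguments": {
  "plan": [
    [0,[11.5,-47.8,0],0],
    [0,[11.5,-47.8,0],0],
    [0,[11.5,-47.8,0],0],
    [0,[11.5,-47.8,0],0],
    [0,[11.5,-47.8,0],0]
  ]
}}

```text
clock: 1.1
ee_pos: [0.3427, -0.2308, 0.2222]
eef_rot: [[1.0, -0.001, -0.0], [-0.001, -1.0, 0.0], [-0.0, -0.0, -1.0]]
contact_force: [0.9, 0.8, 0.9]
width: 0.169
finger_force: 0.0
```

{"name": "servo_tool", "arguments": {
  "plan": [
    [0,[11.5,-47.8,0],0],
    [0,[11.5,-47.8,0],0],
    [0,[11.5,-47.8,0],0],
    [0,[11.5,-47.8,0],0],
    [0,[11.5,-47.8,0],0]
  ]
}}

```text
clock: 1.6
ee_pos: [0.4004, 0.0082, 0.2225]
eef_rot: [[1.0, -0.001, 0.001], [-0.001, -1.0, -0.0], [0.001, 0.0, -1.0]]
contact_force: [0.6, -0.9, 0.4]
width: 0.005
finger_force: 0.0
```

{"name": "servo_tool", "arguments": {
  "plan": [
    [0,[11.5,-47.5,0],0],
    [0,[11.5,-47.5,0],0],
    [0,[11.5,-47,0],0],
    [0,[11.5,-47,0],0],
    [0,[11.5,-47,0],0]
  ]
}}

```text
clock: 2.1
ee_pos: [0.458, 0.2443, 0.2222]
eef_rot: [[1.0, -0.0, -0.0], [-0.0, -1.0, -0.0], [-0.0, 0.0, -1.0]]
contact_force: [0.8, 0.2, 1.3]
width: 0.004
finger_force: 0.0
```

{"name": "servo_tool", "arguments": {
  "plan": [
    [0,[0,0,40],0],
    [0,[0,0,40],0],
    [0,[0,0,40],0],
    [0,[0,0,22],0],
    [0,[0,0,0],0]
  ]
}}

```text
clock: 2.6
ee_pos: [0.4545, 0.2409, 0.0762]
eef_rot: [[1.0, -0.0, -0.008], [-0.001, -1.0, -0.003], [-0.008, 0.003, -1.0]]
contact_force: [-0.1, 0.2, -0.2]
width: 0.005
finger_force: 0.0
```

{"name": "servo_tool", "arguments": {
  "plan": [
    [0,[0,0,4],0],
    [0,[0,0,4],0],
    [0,[0,0,4],0],
    [0,[0,0,4],0],
    [0,[0,0,4],0]
  ]
}}

```text
clock: 3.1
ee_pos: [0.4584, 0.2425, 0.0623]
eef_rot: [[1.0, -0.001, 0.0], [-0.001, -1.0, 0.001], [0.0, -0.001, -1.0]]
contact_force: [-7.7, -1.4, 11.7]
width: 0.006
finger_force: 5.2
```

{"name": "servo_tool", "arguments": {
  "plan": [
    [0,[0,0,4],0],
    [0,[0,0,4],0],
    [0,[0,0,4],0],
    [0,[0,0,4],0],
    [0,[0,0,0],0]
  ]
}}

```text
clock: 3.6
ee_pos: [0.4573, 0.2425, 0.0454]
eef_rot: [[1.0, -0.001, -0.002], [-0.001, -1.0, 0.0], [-0.002, -0.0, -1.0]]
contact_force: [-6.9, 1.0, 7.1]
width: 0.005
finger_force: 3.8
```

{"name": "servo_tool", "arguments": {
  "plan": [
    [0,[0,0,2],0],
    [0,[0,0,2],0],
    [0,[0,0,2],0],
    [0,[0,0,1],0],
    [0,[0,0,0],0]
  ]
}}

```text
clock: 4.1
ee_pos: [0.4576, 0.2426, 0.0398]
eef_rot: [[1.0, -0.001, -0.002], [-0.001, -1.0, 0.0], [-0.002, -0.0, -1.0]]
contact_force: [-11.6, -1.1, 17.5]
width: 0.006
finger_force: 10.2
```

{"name": "servo_tool", "arguments": {
  "plan": [
    [0,[0,0,1],0],
    [0,[0,0,1],0],
    [0,[0,0,0],0],
    [0,[0,0,0],0],
    [0,[0,0,0],0]
  ]
}}

```text
clock: 4.6
ee_pos: [0.4577, 0.2426, 0.0394]
eef_rot: [[1.0, -0.0, -0.002], [-0.0, -1.0, 0.0], [-0.002, -0.0, -1.0]]
contact_force: [-17.6, -3.6, 32.2]
width: 0.006
finger_force: 17.5
```

The paddle is on its stop: force rose from 17 to 32 N with almost no travel. I retract and look.

{"name": "servo_tool", "arguments": {
  "plan": [
    [0,[0,0,-15],0],
    [0,[0,0,-50],0],
    [0,[0,0,-50],0],
    [0,[0,0,-50],0],
    [60,[-45,0,0],0]
  ]
}}

```text
clock: 5.1
ee_pos: [0.4216, 0.2441, 0.2111]
eef_rot: [[1.0, -0.003, 0.019], [-0.003, -1.0, 0.007], [0.019, -0.007, -1.0]]
contact_force: [0.6, 1.0, 1.0]
width: 0.043
finger_force: 0.0
```

{"name": "servo_tool", "arguments": {
  "plan": [
    [60,[-40,0,0],0],
    [60,[0,0,0],0],
    [60,[0,0,0],0],
    [60,[0,0,0],0],
    [60,[0,0,0],0]
  ]
}}

```text
clock: 5.6
ee_pos: [0.3742, 0.2422, 0.2008]
eef_rot: [[1.0, -0.001, 0.001], [-0.001, -1.0, 0.0], [0.001, -0.0, -1.0]]
contact_force: [-0.3, 0.8, -0.1]
width: 0.464
finger_force: 0.0
```

```bash
cat > look.py <<'E'
import sys;from plant import *;from h import *
S,T=get_image("scene"),get_image("top")
import pickle;pickle.dump({"scene":S,"top":T},open("im1.pkl","wb"))
a,b=S["frame"][100:300,300:500],T["frame"][90:290,60:260]
cv2.imwrite("pics/"+sys.argv[1],cv2.resize(np.hstack([a,b]),None,fx=2,fy=2,interpolation=cv2.INTER_CUBIC)[:,:,::-1])
E
python3 look.py p1.png; python3 - <<'E'
from plant import *;s=state();print(s["clock"],s["ee_pos"],s["width"])
E
```

```text
5.7 [0.37391446 0.2420522  0.20046992] 0.5582462738460533
```

View pics/p1.png

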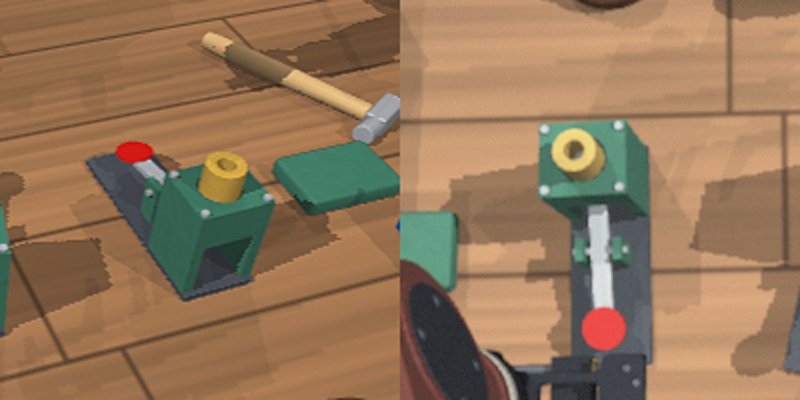

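The bushing is raised and the pad is down. The top face centre is at about scene (412.5,181) and top (148,165). I check its height.

```bash
python3 - <<'E'
import pickle;from h import *
d=pickle.load(open("im1.pkl","rb"));S,T=d["scene"],d["top"]
print(tri(S,(413,181.3),T,(147.5,164.8)))
for G in(S,T):print(proj(G,np.array([.6065,.248,.139])))
p,_=blob(S,*RED,(367,176),20);q,_=blob(T,*RED,(162,254),20);print(p,q,tri(S,p,T,q))
E
```

```text
(array([0.60557726, 0.24777828, 0.13921932]), np.float64(0.011521306091960226))
[413.32808504 181.67350056]
[147.41802101 164.33397148]
[366.66898148 175.65162037] [161.60949299 253.72006472] (array([0.45618807, 0.24469904, 0.03454965]), np.float64(2.49882088604124))
```

The top is at 139 mm, which is the full 29 mm raise. I move over it.

{"name": "servo_tool", "arguments": {
  "plan": [
    [65,[46,-1,0],0],
    [65,[46,-1,0],0],
    [65,[46,-1,0],0],
    [65,[46,-1,0],0],
    [65,[46,-2,0],0]
  ]
}}

```text
clock: 6.2
ee_pos: [0.6055, 0.2475, 0.1996]
eef_rot: [[1.0, -0.001, -0.001], [-0.001, -1.0, -0.0], [-0.001, 0.0, -1.0]]
contact_force: [-0.4, 0.9, 0.0]
width: 0.742
finger_force: 0.0
```

{"name": "servo_tool", "arguments": {
  "plan": [
    [65,[2,0,0],0],
    [65,[0,0,0],0],
    [65,[0,0,15],0],
    [65,[0,0,15],0],
    [65,[0,0,0],0]
  ]
}}

```text
clock: 6.7
ee_pos: [0.6021, 0.2477, 0.1671]
eef_rot: [[1.0, 0.0, -0.005], [0.0, -1.0, -0.001], [-0.005, 0.001, -1.0]]
contact_force: [-1.1, -0.6, -0.4]
width: 0.744
finger_force: 0.0
```

{"name": "servo_tool", "arguments": {
  "plan": [
    [65,[0,0,18],0],
    [65,[0,0,18],0],
    [65,[0,0,12],0],
    [65,[0,0,6],0],
    [65,[0,0,0],0]
  ]
}}

```text
clock: 7.2
ee_pos: [0.6044, 0.2479, 0.1157]
eef_rot: [[1.0, -0.0, -0.002], [-0.0, -1.0, -0.0], [-0.002, 0.0, -1.0]]
contact_force: [-1.0, -0.3, -1.0]
width: 0.749
finger_force: 0.0
```

{"name": "servo_tool", "arguments": {
  "plan": [
    [65,[0,0,0],0],
    [65,[0,0,0],0],
    [55,[0,0,0],0],
    [48,[0,0,0],0],
    [44,[0,0,0],0]
  ]
}}

```text
clock: 7.7
ee_pos: [0.6054, 0.248, 0.1168]
eef_rot: [[1.0, -0.001, 0.0], [-0.001, -1.0, 0.0], [0.0, -0.0, -1.0]]
contact_force: [0.2, 0.5, 0.7]
width: 0.567
finger_force: 0.0
```

{"name": "servo_tool", "arguments": {
  "plan": [
    [44,[0,0,1.5],0],
    [44,[0,0,0],0],
    [30,[0,0,0],0],
    [30,[0,0,0],0],
    [30,[0,0,0],0]
  ]
}}

```text
clock: 8.2
ee_pos: [0.6051, 0.2479, 0.1149]
eef_rot: [[1.0, -0.001, -0.0], [-0.001, -1.0, -0.0], [-0.0, 0.0, -1.0]]
contact_force: [0.0, -0.7, 0.1]
width: 0.454
finger_force: 30.0
```

{"name": "servo_tool", "arguments": {
  "plan": [
    [30,[0,0,0],0],
    [30,[0,0,0],0],
    [30,[0,0,0],0],
    [30,[0,0,0],0],
    [30,[0,0,0],0]
  ]
}}

```text
clock: 8.7
ee_pos: [0.6051, 0.2479, 0.115]
eef_rot: [[1.0, -0.001, -0.0], [-0.001, -1.0, -0.0], [-0.0, 0.0, -1.0]]
contact_force: [-0.3, -1.4, -1.2]
width: 0.451
finger_force: 30.0
```

The grip is at 39 mm with 30 N. I lift.

{"name": "servo_tool", "arguments": {
  "plan": [
    [30,[0,0,-5],0],
    [30,[0,0,-8],0],
    [30,[0,0,-10],0],
    [30,[0,0,-12],0],
    [30,[0,0,-15],0]
  ]
}}

```text
clock: 9.2
ee_pos: [0.6051, 0.248, 0.1662]
eef_rot: [[1.0, -0.001, -0.0], [-0.001, -1.0, -0.0], [-0.0, 0.0, -1.0]]
contact_force: [0.4, -0.2, -3.1]
width: 0.462
finger_force: 30.0
```

{"name": "servo_tool", "arguments": {
  "plan": [
    [30,[0,0,-20],0],
    [30,[0,0,-20],0],
    [30,[0,0,-10],0],
    [30,[0,0,0],0],
    [30,[0,0,0],0]
  ]
}}

```text
clock: 9.7
ee_pos: [0.605, 0.248, 0.2149]
eef_rot: [[1.0, -0.001, -0.0], [-0.001, -1.0, -0.0], [-0.0, 0.0, -1.0]]
contact_force: [-0.7, 0.5, -2.6]
width: 0.455
finger_force: 30.0
```

```bash
python3 look.py p2.png
```

```text
(no output)
```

View pics/p2.png

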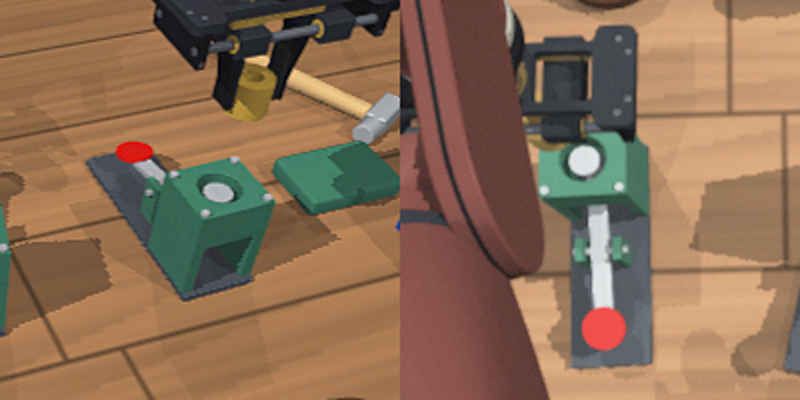

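The bushing hangs upright in the fingers and the nest is empty. I carry it to the tray.

{"name": "servo_tool", "arguments": {
  "plan": [
    [30,[-3,10,0],0],
    [30,[-6,20,0],0],
    [30,[-9,30,0],0],
    [30,[-10,33,0],0],
    [30,[-10,33,0],0]
  ]
}}

```text
clock: 10.3
ee_pos: [0.5659, 0.1204, 0.214]
eef_rot: [[1.0, -0.0, -0.002], [-0.0, -1.0, -0.001], [-0.002, 0.001, -1.0]]
contact_force: [0.2, -0.9, -3.3]
width: 0.458
finger_force: 30.0
```

{"name": "servo_tool", "arguments": {
  "plan": [
    [30,[-10,33,0],0],
    [30,[-10,33,0],0],
    [30,[-10,33,0],0],
    [30,[-10,33,0],0],
    [30,[-10,33,0],0]
  ]
}}

```text
clock: 10.8
ee_pos: [0.5156, -0.0446, 0.2144]
eef_rot: [[1.0, -0.001, -0.001], [-0.001, -1.0, -0.0], [-0.001, 0.0, -1.0]]
contact_force: [0.2, -0.8, -2.6]
width: 0.45
finger_force: 30.0
```

{"name": "servo_tool", "arguments": {
  "plan": [
    [30,[-10,33,0],0],
    [30,[-10,33,0],0],
    [30,[-10,33,0],0],
    [30,[-10,33,0],0],
    [30,[-10,33,0],0]
  ]
}}

```text
clock: 11.3
ee_pos: [0.4654, -0.2093, 0.2144]
eef_rot: [[1.0, -0.001, -0.001], [-0.001, -1.0, 0.0], [-0.001, -0.0, -1.0]]
contact_force: [0.2, 0.1, -3.9]
width: 0.457
finger_force: 30.0
```

{"name": "servo_tool", "arguments": {
  "plan": [
    [30,[-9,28,0],0],
    [30,[-5,19,0],0],
    [30,[0,0,0],0.08],
    [30,[0,0,0],0.08],
    [30,[0,0,0],0]
  ]
}}

```text
clock: 11.8
ee_pos: [0.4518, -0.2552, 0.2143]
eef_rot: [[0.987, -0.162, -0.001], [-0.162, -0.987, 0.001], [-0.001, -0.001, -1.0]]
contact_force: [1.0, -0.4, -3.2]
width: 0.456
finger_force: 30.0
```

{"name": "servo_tool", "arguments": {
  "plan": [
    [30,[0,0,15],0],
    [30,[0,0,25],0],
    [30,[0,0,30],0],
    [30,[0,0,30],0],
    [30,[0,0,30],0]
  ]
}}

```text
clock: 12.3
ee_pos: [0.4521, -0.2542, 0.0827]
eef_rot: [[0.988, -0.158, -0.001], [-0.158, -0.988, 0.001], [-0.001, -0.0, -1.0]]
contact_force: [-0.7, -0.3, -3.0]
width: 0.454
finger_force: 30.0
```

{"name": "servo_tool", "arguments": {
  "plan": [
    [30,[0,0,25],0],
    [30,[0,0,15],0],
    [30,[0,0,10],0],
    [30,[0,0,5],0],
    [30,[0,0,0],0]
  ]
}}

```text
clock: 12.8
ee_pos: [0.4525, -0.2546, 0.0294]
eef_rot: [[0.987, -0.159, -0.001], [-0.159, -0.987, 0.001], [-0.001, -0.0, -1.0]]
contact_force: [-0.2, -0.3, -2.8]
width: 0.458
finger_force: 30.0
```

{"name": "servo_tool", "arguments": {
  "plan": [
    [30,[0,0,3],0],
    [30,[0,0,2],0],
    [30,[0,0,1],0],
    [30,[0,0,0],0],
    [30,[0,0,0],0]
  ]
}}

```text
clock: 13.3
ee_pos: [0.453, -0.255, 0.0243]
eef_rot: [[0.987, -0.16, 0.0], [-0.16, -0.987, -0.0], [0.0, 0.0, -1.0]]
contact_force: [0.3, 0.1, -3.0]
width: 0.458
finger_force: 30.0
```

{"name": "servo_tool", "arguments": {
  "plan": [
    [30,[0,0,2],0],
    [30,[0,0,2],0],
    [30,[0,0,1],0],
    [30,[0,0,1],0],
    [30,[0,0,0],0]
  ]
}}

```text
clock: 13.8
ee_pos: [0.4527, -0.2548, 0.0178]
eef_rot: [[0.987, -0.16, -0.0], [-0.16, -0.987, 0.0], [-0.0, -0.0, -1.0]]
contact_force: [-0.1, -0.2, -3.7]
width: 0.458
finger_force: 30.0
```

{"name": "servo_tool", "arguments": {
  "plan": [
    [30,[0,0,1],0],
    [30,[0,0,0.5],0],
    [30,[0,0,0],0],
    [30,[0,0,0],0],
    [30,[0,0,0],0]
  ]
}}

```text
clock: 14.3
ee_pos: [0.4528, -0.2549, 0.0166]
eef_rot: [[0.987, -0.16, 0.0], [-0.16, -0.987, -0.0], [0.0, 0.0, -1.0]]
contact_force: [0.6, -0.2, -2.3]
width: 0.457
finger_force: 30.0
```

{"name": "servo_tool", "arguments": {
  "plan": [
    [30,[0,0,0.5],0],
    [30,[0,0,0.5],0],
    [30,[0,0,0],0],
    [30,[0,0,0],0],
    [30,[0,0,0],0]
  ]
}}

```text
clock: 14.8
ee_pos: [0.4529, -0.2549, 0.0156]
eef_rot: [[0.987, -0.16, 0.0], [-0.16, -0.987, -0.0], [0.0, 0.0, -1.0]]
contact_force: [-0.0, 0.2, -0.9]
width: 0.453
finger_force: 30.0
```

{"name": "servo_tool", "arguments": {
  "plan": [
    [30,[0,0,0.5],0],
    [30,[0,0,0],0],
    [30,[0,0,0],0],
    [30,[0,0,0],0],
    [30,[0,0,0],0]
  ]
}}

```text
clock: 15.3
ee_pos: [0.4529, -0.255, 0.0156]
eef_rot: [[0.987, -0.16, 0.0], [-0.16, -0.987, -0.0], [0.0, 0.0, -1.0]]
contact_force: [-2.4, 1.9, 6.7]
width: 0.458
finger_force: 30.0
```

It is in contact with the tray floor: force is +6.7 N and the TCP has stopped at 15.6 mm. I release and open only to 60 mm.

{"name": "servo_tool", "arguments": {
  "plan": [
    [45,[0,0,0],0],
    [50,[0,0,0],0],
    [55,[0,0,0],0],
    [60,[0,0,0],0],
    [60,[0,0,0],0]
  ]
}}

```text
clock: 15.8
ee_pos: [0.4529, -0.2549, 0.015]
eef_rot: [[0.987, -0.16, 0.0], [-0.16, -0.987, -0.0], [0.0, 0.0, -1.0]]
contact_force: [-0.1, -0.9, 0.8]
width: 0.669
finger_force: 0.0
```

{"name": "servo_tool", "arguments": {
  "plan": [
    [60,[0,0,0],0],
    [60,[0,0,0],0],
    [60,[0,0,-3],0],
    [60,[0,0,-8],0],
    [60,[0,0,-15],0]
  ]
}}

```text
clock: 16.3
ee_pos: [0.4521, -0.2544, 0.041]
eef_rot: [[0.987, -0.16, -0.002], [-0.16, -0.987, 0.001], [-0.002, -0.001, -1.0]]
contact_force: [0.0, -0.2, 0.6]
width: 0.69
finger_force: 0.0
```

{"name": "servo_tool", "arguments": {
  "plan": [
    [60,[0,0,-40],0],
    [60,[0,0,-40],0],
    [60,[0,0,-40],0],
    [60,[0,40,-20],0],
    [60,[0,45,0],0]
  ]
}}

```text
clock: 16.8
ee_pos: [0.4419, -0.3408, 0.1879]
eef_rot: [[0.988, -0.157, 0.007], [-0.157, -0.988, -0.007], [0.008, 0.006, -1.0]]
contact_force: [1.1, -0.0, 0.4]
width: 0.688
finger_force: 0.0
```

{"name": "servo_tool", "arguments": {
  "plan": [
    [60,[0,45,0],0],
    [60,[0,45,0],0],
    [60,[0,45,0],0],
    [60,[0,0,0],0],
    [60,[0,0,0],0]
  ]
}}

```text
clock: 17.3
ee_pos: [0.4172, -0.4728, 0.1819]
eef_rot: [[0.987, -0.162, 0.0], [-0.162, -0.987, -0.0], [0.0, -0.0, -1.0]]
contact_force: [-0.1, 0.9, -0.7]
width: 0.687
finger_force: 0.0
```

```bash
python3 - <<'E'
from plant import *;from h import *
S,T=get_image("scene"),get_image("top")
a,b=S["frame"][120:320,50:350],T["frame"][130:330,230:480]
b=cv2.copyMakeBorder(b,0,0,0,50,0)
cv2.imwrite("pics/p3.png",cv2.resize(np.vstack([a,b]),None,fx=1.5,fy=1.5)[:,:,::-1])
s=state();print(s["clock"],s["ee_pos"],s["width"],s["contact_force"])
p,_=blob(S,*GOLD,(144,225),14);q,_=blob(T,*GOLD,(416,250),18);print(p,q,tri(S,p,T,q))
E
```

```text
17.4 [ 0.41788973 -0.47113769  0.18167277] 0.688495918429803 [0.10426031 0.1163855  0.0913617 ]
[142.14234017 226.24969843] [417.46412214 249.44173028] (array([ 0.45357863, -0.25442271,  0.02256418]), np.float64(1.5865448166690928))
```

View pics/p3.png

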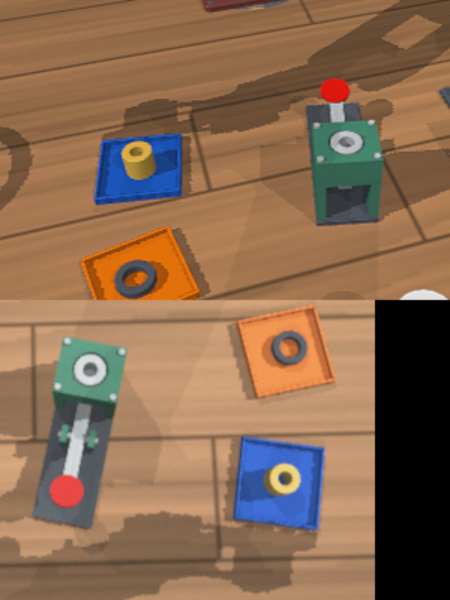

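The brass bushing stands upright in the middle of the blue tray (crop (138,160) in the scene half, (283,478) in the top half). The steel bushing is still seated flush and the robot is clear of everything.

```bash
python3 -c "
from plant import *
print(hand_in())"
```

```text
the job is handed in; nothing more can be done
None
```

The brass bushing was ejected with its paddle, lifted out and set down upright in the centre of the blue tray; the steel bushing was left seated, and the job was handed in at about 17.4 s of the 54 s allowed (no verdict was returned).

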